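# Hold a heat sink flush on a sloped bonding stand

## Task

Swing the steel hasp right round off its catch so that the heat sink in the black carrier tray is free, and lift the heat sink out (its tall middle rib is the grip). Tilt it to the slope of the bonding stand's spring-loaded platen, lay its flat underside flush, centred and square on the platen (long side up the slope), press the platen in to about half of its travel, and finish while still gripping and holding it pressed there: do not let go. Leave the hasp open and do not disturb the jar, the breadboard or the screwdriver.

Things in the scene. Friction and masses are not known exactly. Their poses are not given: they have to be found in the camera images.
- carrier: Black plastic carrier tray fixed to the bench, 110 (x) x 86 (y) mm, walls 14 mm high, floor 6 mm above the bench. Origin: centre of its underside, z up. The heat sink lies in it with 3.5 mm (x) and 5 mm (y) of play each side. A steel swing hasp crosses its +x end, with a pivot post at -y and the steel catch at +y (catch at x = +33, y = +51 mm; 23 mm high, with a thin lip up to 36 mm at x = +23). Tray and stand may change sides of the bench.
- hasp (a joint): Angle of the hasp (rad) about its vertical pivot. 0: closed, lying along the tray's +y over the catch and over the heat sink. It grows as the hasp swings towards the tray's +x, clockwise from above; 1.57 points along the tray's +x, stop at 1.9. Above about 1.0 it is clear of the heat sink. Light friction (0.05 N m), stays where left. The hasp's flat arm is 14 mm wide, from 24 to 28 mm above the bench.
- hasp_pivot (a point): Point on the hasp's vertical pivot axis, 28 mm above the bench (the arm's upper face), at x = +35, y = -52 mm in the tray's frame.
- hasp_knob (a point): Centre of the top of the upright round black knob near the hasp's free end: knob 12 mm in diameter, standing 34 mm above the arm, top 62 mm above the bench, 124 mm from the pivot axis. It does not turn on the arm; it can be pinched or pushed.
- sink: Loose bare aluminium heat sink, about 0.17 kg (0.14 to 0.22). Base plate 80 (x) x 64 (y) x 6 mm (z). Six thin low fins along x, at 16, 23 and 30 mm either side of the middle, tops at z = 16 mm. One tall middle rib to grip: 12 mm thick (y), 40 mm long (x), from the base up to z = 62 mm. Origin: centre of the flat underside; z up through the rib. Starts lying flat in the tray, long side along the tray's x (within 0.03 rad).
- stand: Bonding stand fixed to the bench: grey base 150 (x) x 130 (y) x 20 mm. Origin: centre of its underside, z up. Its tilting table slopes up from the low end at -x (towards the robot, turned by the stand's yaw) to the high end at +x.
- stage_tilt (a joint): Slope of the tilting table (rad): 0 is level, 0.22 to 0.48 at the start. Clamped: it does not yield to ordinary pushes. Hinge along the stand's y at x = -55 mm, 34 mm above the bench.
- platen_face (a point): Centre of the upper face of the platen, a flat dark steel plate 90 (x) x 74 (y) x 8 mm carried on springs above the tilting table (which is 112 x 104 mm). Its z axis is the face's outward normal, x points up the slope, y is level. With the platen unpressed this point is 28 mm from the hinge axis along z and 58 mm along x. The face has no ledge: a heat sink left on it is not held.
- platen (a joint): How far the platen is pressed in along its normal (m): 0 unpressed, 0.010 the stop. Spring 1 N per mm with about 2 N of preload: about 7 N at half travel.
- jar: Clear jar with a grey cap, 52 mm in diameter, 62 mm high, a bystander. Origin: centre of the underside.
- breadboard: White breadboard 55 x 84 x 9 mm lying on the bench, a bystander. Origin: centre of the underside.
- screwdriver: Screwdriver 160 mm long lying on the bench, a bystander. Its x axis points from the handle to the tip.
Things that resemble listed ones, but are neither listed nor needed, are in the scene too. Leave any orange or red look-alike of the stand alone.

How it is judged:
On the way, in this order (a step that is already met when the one before it is completed fails the run):
1. the hasp is swung off its catch, clear of the heat sink (value of joint hasp above 0.95 rad), for 0.2 s.
2. the heat sink is lifted out of the tray by the gripper (height (world z) of sink above 0.035 m and contact force between the fingers and sink above 2 N and contact force between sink and carrier below 0.1 N), for 0.2 s.
At the end, for the whole second after the job is handed in: Hasp open over 0.95 rad; heat sink flush on the platen (parallel within 0.05 rad, gap under 3 mm), centred within 9 mm each way, square within 0.12 rad; platen pressed in 2 to 8.5 mm with over 3 N between them; fingers still gripping it, at rest (value of joint hasp above 0.95 rad and angle between the z axis of sink and the z axis of platen_face, either way round below 0.05 rad and angle between the x axis of sink and the x axis of platen_face, either way round below 0.12 rad and x of sink in the frame of platen_face between -0.009 and 0.009 m and y of sink in the frame of platen_face between -0.009 and 0.009 m and z of sink in the frame of platen_face between -0.003 and 0.003 m and value of joint platen between 0.002 and 0.0085 m and contact force between sink and stand above 3 N and contact force between the fingers and sink above 3 N and linear speed of sink below 0.02 m/s); the arm keeps its last pose, push and grip.
It fails at once if a bystander is moved by more than 30 mm (distance of any of jar, breadboard, screwdriver from where it was at the start of the episode above 0.03 m).
It also fails if it takes over 51 s, if anything falls off the work surface, if the arm or the gripper's body presses on something with over 40 N, if the wrist force passes 120 N, or if a joint passes its speed limit or range.

## Robot

A 6-joint arm with a two-finger parallel gripper is mounted at the origin on the work surface. World frame = base frame: x ahead of the robot, y to its left, z up, the work surface at z = 0. Lengths are in m, angles in rad, forces in N, time in s.
With the tool pointing down it reaches from about 0.25 to 0.8 m from the base axis. Payload 3.9 kg.
Tool frame: the origin (TCP) lies at the very end of the fingers, on their centre line; the grasp point (between the pads) lies 19 mm behind it; z points along the fingers, y is the line along which they close (so a half turn about z gives the same grasp; the last joint's range is limited). The gripper opens to 85 mm and grips with 20 to 120 N. Pads are 22 mm wide; open, the fingers measure 114 mm over their backs; the gripper's body (76 mm by 85 mm) begins 54 mm behind the grasp point. The pads swing forward as they close: fully open they stand 13 mm farther back than shut.
Start: joints at [-1.347, 0.26, -0.138, 1.173, 0, 1.571], TCP at [0.117, -0.512, 0.231] pointing down, gripper open.
Joint ranges: [-2.78, 2.78], [-0.83, 1.72], [-1.28, 1.37], [-1.9, 2.12], [-1.57, 1.48], [-3.14, 3.14]. Speed limits (rad/s): [2.57, 2.57, 3.14, 3.14, 3.14, 3.14].

## Interface

Orientations are given as a unit quaternion [w, x, y, z].
In Python, from rig import bot, read_camera gives the robot as it stands.
- The arm moves only by the tool apply_moves, never from a script. Its argument "rows" is one flat list of numbers, 6 for each row, row after row: the shift along the tool's x, y, z in mm, then the turn, a rotation vector about the tool's x, y, z in rad. A call has 1 to 12 rows; each row is the pose to reach, as a shift and turn from the pose commanded when the call began, along the tool's axes at that moment; what a row does not reach only later rows make up. A row lasts 1/8 s, in which the tool goes at most 62.5 mm and 10.7 degrees, less where a joint would pass 70% of its speed; a pose out of reach is approached as far as the arm can. A call with a gripper value outside its range is refused whole. "gripper" is the finger opening in mm, from 0 to 85.4, set as the call begins (left out, the last holds). The fingers move at their own pace and stop on an object; the grip force is fixed at half the most. Time passes only in rows, so rows that repeat a pose let the fingers close. It gives the time, the measured TCP pose, the force, the opening and the grip force at its end, in the units of the state.
- bot.state(): the state, without advancing time (a new reading comes with each control period).
- read_camera(name): name is "scene" or "top"; returns a dict with "pixels" (480x640x3 uint8, red, green, blue), "fx", "fy", "cx", "cy" (pixels), "T" (4x4, takes a point from camera to world coordinates). Camera axes: x right, y up, looking along -z (the intrinsics and any distortion apply to the point x, -y, -z); pixel columns grow to the right and rows downward; lengths in m; the calibration is good to about 2 mm. A picture is of the moment at which its call begins. There is no depth.
- bot.sign_off(): hands the job in; it is judged then, once.
The state is a dict: "t": time; "qpos": joint angles; "qvel": joint speeds; "joint_torque": joint torques, N m; "ee_pos": TCP position; "tool_rot": TCP orientation; "contact_force": force on the tool from outside, world axes, zero at the start; "wrist_torque": the same for the moment, N m; "opening": finger opening in m; "finger_force": force on a finger pad.
Only numpy, scipy, OpenCV 4.12 (cv2) and the standard library are available. Lean on these libraries where they do the work, as an engineer would, in place of code of your own. Each camera call takes 0.05 s, during which the arm holds its last target. There are 200 camera calls.

## Working session

There is one attempt and no reset: what is moved stays moved. The work goes in short steps, Python scripts to look and compute and a tool call to move; the robot and the scene stay as the last step left them, time stands still between calls to the robot, and variables do not carry over. Pictures are saved under pics/ and viewed, at most 10 in all, crops included, and the job is handed in when it is done.

Besides the shell and the picture viewer there is one more tool, called after ">>>" as name(argument=value, ...), one argument or row to a line, values as JSON. apply_moves: Moves the arm, as the interface text tells. Its arguments: {"type":"object","properties":{"rows":{"type":"array","items":{"type":"number"}},"gripper":{"type":"number"}},"required":["rows"]}

```bash
ls; mkdir -p pics
python3 - <<'E'
from rig import bot, read_camera
import cv2,numpy as np
for n in("scene","top"):
    c=read_camera(n); cv2.imwrite(f"pics/{n}0.png",c["pixels"][:,:,::-1])
    print(n,[c[k] for k in c if k!="pixels"], c.keys())
print(bot.state())
E
```

```text
pics
scene [467.06560874335895, 467.06560874335895, 317.4203723253435, 235.8276064288459, array([[-0.85042597, -0.3651391 ,  0.37874675,  0.91964464],
       [ 0.52573659, -0.616401  ,  0.58621741,  0.55808876],
       [ 0.01940898,  0.69765554,  0.7161704 ,  0.77807915],
       [ 0.        ,  0.        ,  0.        ,  1.        ]])] dict_keys(['pixels', 'fx', 'fy', 'cx', 'cy', 'T'])
top [446.8616823289258, 446.8616823289258, 321.6240013358566, 240.71235436235312, array([[ 0.00697658,  0.98245064, -0.18639225,  0.33152254],
       [-0.99996474,  0.0059829 , -0.00589316, -0.03606896],
       [-0.00467457,  0.1864268 ,  0.98245773,  1.17538238],
       [ 0.        ,  0.        ,  0.        ,  1.        ]])] dict_keys(['pixels', 'fx', 'fy', 'cx', 'cy', 'T'])
{'t': 0.1, 'qpos': array([-1.34695404e+00,  2.60652925e-01, -1.39238731e-01,  1.17271731e+00,
       -3.76967944e-06,  1.57081830e+00]), 'qvel': array([-0.00066696,  0.00018134,  0.00236336,  0.00096953, -0.00056163,
        0.00076519]), 'joint_torque': array([-2.42509332e-04, -4.06507730e+01,  2.54527491e+01,  1.00554244e-02,
       -1.25277649e-05, -5.63710316e-06]), 'ee_pos': array([ 0.11639981, -0.51129939,  0.23053051]), 'tool_rot': array([-9.00439289e-04,  9.93744183e-01,  1.11676667e-01, -1.03107830e-04]), 'contact_force': array([ 0.193044  , -1.01349978,  0.9948325 ]), 'wrist_torque': array([ 0.01802989, -0.01526962, -0.02786479]), 'finger_force': 0.0, 'opening': 0.08529749692582686}
```

View pics/scene0.png

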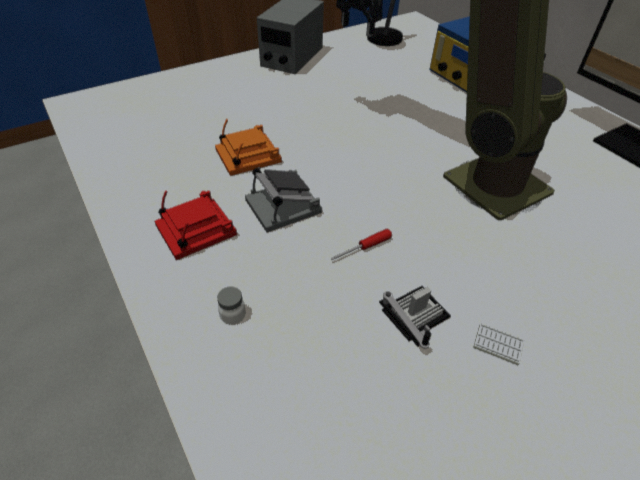

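View pics/top0.png

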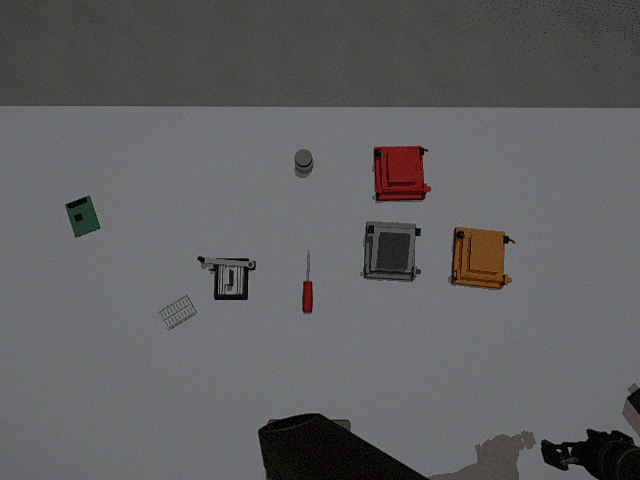

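The top view shows the tray at about (232,278), with its pivot at (250,265) and knob at (201,259). The grey stand is at (391,250), the red look-alike at (400,172) and the orange one at (480,258). The grey one fits the description, and enlarged crops will confirm it.

Run:
```python
import cv2,numpy as np
t=cv2.imread("pics/top0.png");s=cv2.imread("pics/scene0.png")
def cr(im,x,y,w=80,h=60):
    return cv2.resize(im[y:y+h,x:x+w],(400,300),interpolation=cv2.INTER_CUBIC)
a=np.vstack([np.hstack([cr(t,190,245),cr(t,350,215)]),np.hstack([cr(s,375,280,100,75),cr(s,236,158,100,75)])])
a=np.clip(a.astype(float)*1.5,0,255).astype(np.uint8)
cv2.imwrite("pics/crops.png",a)
```

```text
(no output)
```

View pics/crops.png

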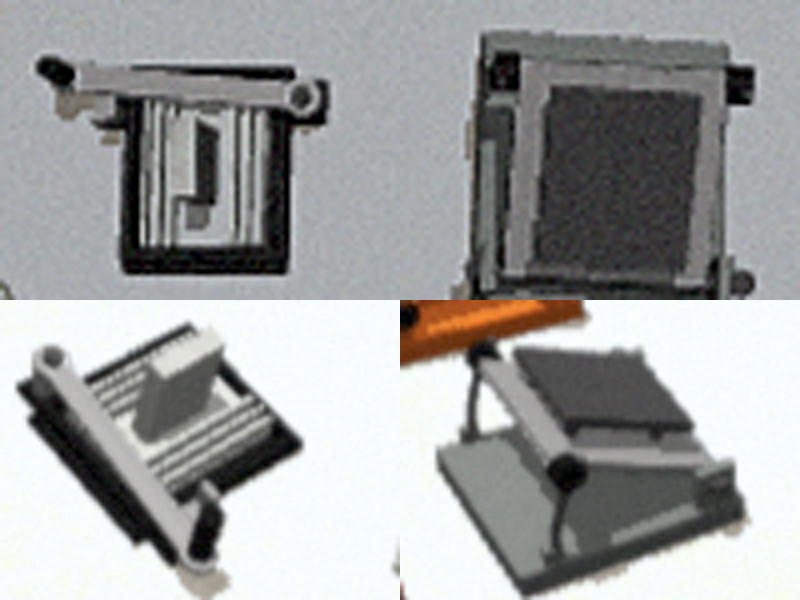

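The crops confirm the grey stand (platen centre about (391,251) in the top view) and the tray with the hasp closed. I'll fit the poses from corner features in both views.

```bash
cat > h.py <<'E'
import numpy as np
from scipy.spatial.transform import Rotation as R
from scipy.optimize import least_squares
C={"top":(446.8617,321.624,240.7124,np.array([[0.00697658,0.98245064,-0.18639225,0.33152254],[-0.99996474,0.0059829,-0.00589316,-0.03606896],[-0.00467457,0.1864268,0.98245773,1.17538238]])),
"scene":(467.0656,317.4204,235.8276,np.array([[-0.85042597,-0.3651391,0.37874675,0.91964464],[0.52573659,-0.616401,0.58621741,0.55808876],[0.01940898,0.69765554,0.7161704,0.77807915]]))}
def proj(n,P):
    f,cx,cy,T=C[n]; p=T[:,:3].T@(np.asarray(P)-T[:,3]); return np.array([cx-f*p[0]/p[2],cy+f*p[1]/p[2]])
def ray(n,uv,z):
    f,cx,cy,T=C[n]; d=T[:,:3]@np.array([(uv[0]-cx)/f,-(uv[1]-cy)/f,-1]); o=T[:,3]; return o+d*(z-o[2])/d[2]
def cu(n,x0,y0,k,u,v): return (n,((u+.5)/k-.5+x0,(v+.5)/k-.5+y0))
def pose(x,y,yaw,P):
    c,s=np.cos(yaw),np.sin(yaw); return np.array([x+c*P[0]-s*P[1],y+s*P[0]+c*P[1],P[2]])
def plat(q,P): # q=x,y,yaw,tilt ; P in platen_face frame
    c,s=np.cos(q[3]),np.sin(q[3]); a,b=.058+P[0],.028+P[2]
    return pose(*q[:3],[-.055+c*a-s*b,P[1],.034+s*a+c*b])
E
python3 - <<'E'
from h import *
A=lambda u,v:cu("top",190,245,5,u,v)
B=lambda u,v:cu("scene",375,280,4,u,v-300)
D=lambda u,v:cu("top",350,215,5,u-400,v)
E=lambda u,v:cu("scene",236,158,4,u-400,v-300)
mm=lambda *a:np.array(a)/1e3
tr=[(A(302,96),mm(35,-52,30)),(A(121,272),mm(-55,43,14)),(A(289,272),mm(-55,-43,14)),
(B(52,360),mm(35,-52,30)),(B(300,440),mm(-55,43,14)),(B(192,325),mm(-55,-43,14)),(A(45,65),mm(35,72,62)),(B(212,490),mm(35,72,62))]
rib=[(A(172,115),mm(20,6,68)),(A(197,120),mm(20,-6,68)),(A(172,195),mm(-20,6,68)),(A(197,200),mm(-20,-6,68)),
(B(150,355),mm(20,-6,68)),(B(163,372),mm(20,6,68)),(B(225,345),mm(-20,6,68)),(B(208,328),mm(-20,-6,68))]
def fit(name,obs,x0,fn):
    f=lambda q:np.concatenate([proj(o[0],fn(q,P))-o[1] for o,P in obs])
    r=least_squares(f,x0,loss="soft_l1"); print(name,r.x.round(4)); print((f(r.x).reshape(-1,2)).round(1).tolist()); return r.x
fit("tray",tr,[.4,.15,0],lambda q,P:pose(*q,P))
fit("sink",rib,[.4,.15,0],lambda q,P:pose(*q,P))
st=[(D(552,88),(1,1)),(D(702,95),(1,-1)),(D(690,278),(-1,-1)),(D(538,265),(-1,1)),
(E(515,350),(1,-1)),(E(578,403),(1,1)),(E(692,425),(-1,1)),(E(645,352),(-1,-1))]
ba=[(E(438,462),mm(75,-65,20)),(E(520,590),mm(75,65,20)),(E(745,500),mm(-75,65,20)),(D(483,35),mm(75,65,20)),(D(728,38),mm(75,-65,20))]
obs=[(o,("p",np.array([.045*s[0],.037*s[1],0]))) for o,s in st]+[(o,("b",P)) for o,P in ba]
fit("stand",obs,[.4,-.2,0,.35],lambda q,P: plat(q,P[1]) if P[0]=="p" else pose(*q[:3],P[1]))
E
```

```text
tray [ 0.4564  0.2057 -0.0384]
[[1.3, -0.9], [-0.8, -2.4], [-1.2, -0.9], [-1.3, -1.6], [0.9, -0.3], [0.5, -1.7], [1.6, 1.4], [1.0, 3.6]]
sink [ 0.4515  0.2059 -0.0098]
[[0.8, 0.1], [0.6, -0.8], [-0.1, 0.1], [-0.3, -0.8], [-0.6, 0.7], [0.2, 0.9], [0.9, -0.9], [1.0, -0.9]]
stand [ 0.5291 -0.2076 -0.04    0.4635]
[[-0.2, 0.6], [0.1, 0.5], [-0.9, -1.3], [-0.2, -0.0], [0.4, -2.7], [-1.4, 1.9], [1.4, -0.7], [-1.3, 0.5], [-1.7, -3.3], [0.2, -2.6], [0.5, -0.9], [-0.5, -1.3], [-0.4, 0.3]]
```

```bash
cat > ov.py <<'E'
from h import *
import cv2
def box(f,x0,x1,y0,y1,z0,z1):
    a=[f([x,y,z]) for x in(x0,x1) for y in(y0,y1) for z in(z0,z1)]
    return [(a[i],a[j]) for i in range(8) for j in range(i) if bin(i^j).count("1")==1]
def panel(im,n,x0,y0,w,h,segs):
    k=400/w; o=cv2.resize(im[y0:y0+h,x0:x0+w],(400,300),interpolation=cv2.INTER_CUBIC); o=np.clip(o*1.4,0,255).astype(np.uint8)
    for (p,q),c in segs:
        a,b=[tuple(int(t) for t in np.round((proj(n,r)-[x0,y0]+.5)*k-.5)) for r in(p,q)]; cv2.line(o,a,b,c,1)
    return o
def draw(name,t,s,tray,sink,stand,hz=0.006):
    m=1e-3; T=lambda P:pose(*tray,P); S=lambda P:pose(*sink,P); B=lambda P:pose(*stand[:3],P); F=lambda P:plat(stand,P)
    sg=[(e,(0,0,255)) for e in box(T,-.055,.055,-.043,.043,0,.014)]+[(e,(0,200,0)) for e in box(S,-.02,.02,-.006,.006,.012,.068)]+[(e,(255,0,255)) for e in box(S,-.04,.04,-.032,.032,.006,.012)]
    sg+=[((T([.035,-.052,.03]),T([.035,.072,.062])),(255,255,0))]
    ss=[(e,(0,0,255)) for e in box(B,-.075,.075,-.065,.065,0,.02)]+[(e,(0,255,0)) for e in box(F,-.045,.045,-.037,.037,-.008,0)]
    cv2.imwrite(name,np.vstack([np.hstack([panel(t,"top",190,245,80,60,sg),panel(t,"top",350,215,80,60,ss)]),np.hstack([panel(s,"scene",375,280,100,75,sg),panel(s,"scene",236,158,100,75,ss)])]))
E
python3 - <<'E'
from ov import *
draw("pics/ov.png",cv2.imread("pics/top0.png"),cv2.imread("pics/scene0.png"),[.4564,.2057,-.0384],[.4515,.2059,-.0098],[.5291,-.2076,-.04,.4635])
E
```

```text
(no output)
```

View pics/ov.png

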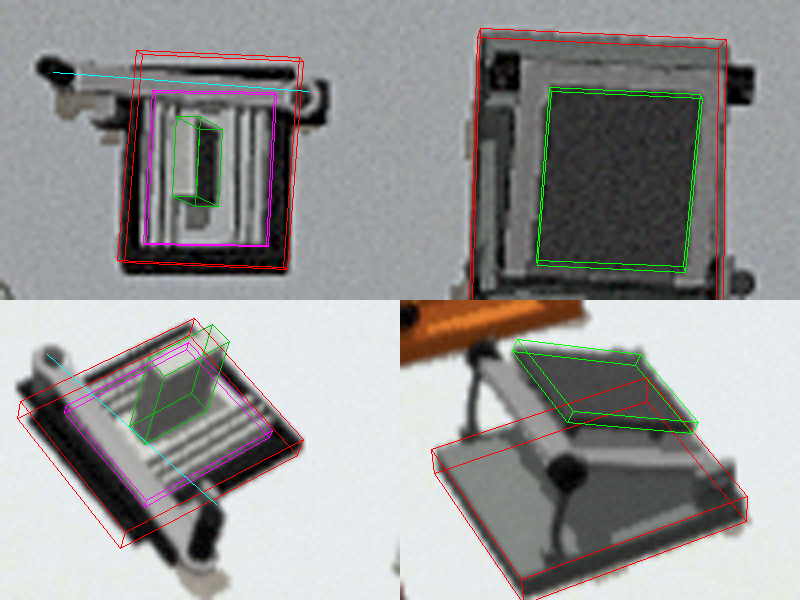

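Run:
```python
from h import *
A=lambda u,v:cu("top",190,245,5,u,v)
B=lambda u,v:cu("scene",375,280,4,u,v-300)
def tri(a,b):
    f=lambda P:np.concatenate([proj(*[a[0],P])-a[1],proj(b[0],P)-b[1]])
    r=least_squares(f,[.45,.2,.03]);return r.x.round(4),r.fun.round(2)
print("pivot",tri(A(302,96),B(52,358)))
print("knobtop",tri(A(45,68),B(211,489)))
print("knobbase",tri(A(70,72),B(203,553)))
print("TL",tri(A(121,272),B(300,438)))
for z in(.028,.03):print(ray(*A(302,96),z),ray(*B(52,358),z))
for z in(.014,):print([ray(*A(*p),z).round(4) for p in((121,272),(289,272),(295,72),(133,67))], [ray(*B(*p),z).round(4) for p in((300,440),(192,325))])
print(ray(*A(45,68),.062),ray(*B(211,489),.062))
```

```text
pivot (array([0.4876, 0.1554, 0.0285]), array([ 0.18, -0.17,  0.19,  0.03]))
knobtop (array([0.4964, 0.2747, 0.0737]), array([ 1.  , -0.86,  0.92,  0.13]))
knobbase (array([0.4974, 0.2788, 0.0277]), array([-0.74,  0.64, -0.68, -0.1 ]))
TL (array([0.3989, 0.2481, 0.0077]), array([ 0.78, -0.64,  0.76,  0.1 ]))
[0.48721046 0.15589899 0.028     ] [0.48759176 0.15484743 0.028     ]
[0.48693908 0.15556437 0.03      ] [0.48874378 0.15592263 0.03      ]
[array([0.3968, 0.2485, 0.014 ]), array([0.3974, 0.1616, 0.014 ]), array([0.5018, 0.1624, 0.014 ]), array([0.5039, 0.2477, 0.014 ])] [array([0.4051, 0.2506, 0.014 ]), array([0.4036, 0.1678, 0.014 ])]
[0.49600018 0.28039239 0.062     ] [0.49066215 0.2689087  0.062     ]
```

```bash
cat > mv.py <<'E'
from h import *
def rot(yaw,pitch=0):  # tool x along yaw, tool z down; pitch tilts fingertips forward
    return R.from_euler("z",yaw)*R.from_euler("y",-pitch)*R.from_euler("x",np.pi)
def rel(p0,r0,p,r):
    return np.r_[r0.inv().apply(np.array(p)-p0)*1e3,(r0.inv()*r).as_rotvec()]
def cur():
    from rig import bot
    s=bot.state(); q=s["tool_rot"]; return s,s["ee_pos"],R.from_quat(q[[1,2,3,0]])
E
python3 - <<'E'
from mv import *
s,p,r=cur()
print(rel(p,r,[.460,.278,.13],rot(-.05)).round(3), rel(p,r,[.460,.278,.23],rot(-.05)).round(3))
E
```

```text
[ 5.10220e+02 -6.93164e+02  1.01785e+02 -2.00000e-03  0.00000e+00
  2.74000e-01] [ 5.10220e+02 -6.93345e+02  1.78500e+00 -2.00000e-03  0.00000e+00
  2.74000e-01]
```

>>> apply_moves(
  rows=[510, -693, 0, 0, 0, 0.274, 510, -693, 0, 0, 0, 0.274, 510, -693, 0, 0, 0, 0.274, 510, -693, 0, 0, 0, 0.274, 510, -693, 0, 0, 0, 0.274, 510, -693, 0, 0, 0, 0.274, 510, -693, 0, 0, 0, 0.274, 510, -693, 0, 0, 0, 0.274, 510, -693, 0, 0, 0, 0.274, 510, -693, 0, 0, 0, 0.274, 510, -693, 0, 0, 0, 0.274, 510, -693, 0, 0, 0, 0.274],
  gripper=0,
)

```text
t: 1.6
ee_pos: [0.4036, 0.0206, 0.231]
tool_rot: [-0.024, 1.0, 0.007, -0.001]
contact_force: [0.4, -0.5, 0.0]
opening: 0.0002
finger_force: 0.0
```

Run:
```python
from mv import *
s,p,r=cur()
print(p,s["qvel"].round(2),rel(p,r,[.460,.278,.23],rot(-.05)).round(3),rel(p,r,[.460,.278,.045],rot(-.05)).round(3))
```

```text
[0.40363927 0.02056055 0.2310113 ] [ 0.05  0.25  0.27  0.02  0.03 -0.  ] [ 6.00360e+01 -2.56278e+02  1.30330e+01 -4.70000e-02  4.00000e-03
  6.40000e-02] [ 6.04550e+01 -2.47513e+02  1.97824e+02 -4.70000e-02  4.00000e-03
  6.40000e-02]
```

>>> apply_moves(
  rows=[60, -256, 10, -0.0, 0, 0.06, 60, -256, 10, 0, 0, 0.06, 60, -256, 10, 0, 0, 0.06, 60, -256, 10, 0, 0, 0.06, 60, -256, 10, 0, 0, 0.06, 60, -256, 10, 0, 0, 0.06, 60, -256, 10, 0, 0, 0.06],
)

```text
t: 2.48
ee_pos: [0.4585, 0.0471, 0.2334]
tool_rot: [-0.05, 0.999, 0.017, -0.004]
contact_force: [1.0, -0.0, -0.4]
opening: -0.0003
finger_force: 0.0
```

Run:
```python
from mv import *
s,p,r=cur()
print(p,s["qvel"].round(2),r.as_rotvec())
print(rel(p,r,[.460,.278,.045],rot(-.05)).round(3))
```

```text
[0.4584994  0.04706597 0.23341914] [ 0.01  0.04  0.05  0.01  0.   -0.  ] [-3.04128513 -0.05097271  0.01236274]
[ 1.05260e+01 -2.10799e+02  2.10447e+02 -1.00000e-01  1.10000e-02
  8.30000e-02]
```

Run:
```python
from mv import *
s,p,r=cur()
print(s["qpos"].round(3))
```

```text
[ 0.033  0.153 -0.276  1.148  0.1    3.141]
```

```bash
cat >> mv.py <<'E'
_rot0=rot
def rot(yaw,pitch=0): return _rot0(yaw,pitch)*R.from_euler("z",np.pi)
E
python3 - <<'E'
from mv import *
s,p,r=cur()
print(rel(p,r,[.460,.26,.20],rot(-1.2)).round(3))
print(rel(p,r,[.460,.278,.20],rot(-.05)).round(3))
E
```

```text
[ 8.91900e+00 -2.08369e+02  5.44320e+01 -7.40000e-02 -9.10000e-02
 -1.90600e+00]
[ 9.52800e+00 -2.26269e+02  5.62240e+01 -1.60000e-02 -1.52000e-01
 -3.05400e+00]
```

>>> apply_moves(
  rows=[9, -208, 54, -0.074, -0.091, -1.9, 9, -208, 54, -0.074, -0.091, -1.9, 9, -208, 54, -0.074, -0.091, -1.9, 9, -208, 54, -0.074, -0.091, -1.9, 9, -208, 54, -0.074, -0.091, -1.9, 9, -208, 54, -0.074, -0.091, -1.9, 9, -208, 54, -0.074, -0.091, -1.9, 9, -208, 54, -0.074, -0.091, -1.9, 9, -208, 54, -0.074, -0.091, -1.9, 9, -208, 54, -0.074, -0.091, -1.9, 9, -208, 54, -0.074, -0.091, -1.9, 9, -208, 54, -0.074, -0.091, -1.9],
)

```text
t: 3.98
ee_pos: [0.46, 0.2596, 0.2004]
tool_rot: [-0.0, 0.568, 0.823, -0.0]
contact_force: [-0.3, -1.1, -0.2]
opening: 0.0001
finger_force: 0.0
```

Run:
```python
from mv import *
s,p,r=cur()
print(p,s["qpos"].round(3),s["qvel"].round(2))
print(rel(p,r,[.460,.278,.20],rot(-.05)).round(3))
print(rel(p,r,[.460,.278,.045],rot(-.05)).round(3))
```

```text
[0.46000183 0.25956274 0.20040287] [ 0.514  0.281 -0.192  1.099 -0.     1.722] [-0.  0.  0.  0. -0. -0.]
[17.241  6.532  0.401 -0.    -0.    -1.159]
[ 17.247   6.56  155.401  -0.     -0.     -1.159]
```

Now I'll rotate, go down to 45 mm above the bench beside the knob, and look.

>>> apply_moves(
  rows=[17, 6.5, 60, 0, 0, -1.159, 17, 6.5, 60, 0, 0, -1.159, 17, 6.5, 60, 0, 0, -1.159, 17, 6.5, 60, 0, 0, -1.159, 17, 6.5, 60, 0, 0, -1.159, 17, 6.5, 60, 0, 0, -1.159, 17, 6.5, 60, 0, 0, -1.159, 17, 6.5, 120, 0, 0, -1.159, 17, 6.5, 155, 0, 0, -1.159, 17, 6.5, 155, 0, 0, -1.159],
)

```text
t: 5.22
ee_pos: [0.4575, 0.2762, 0.0429]
tool_rot: [-0.003, 0.025, 1.0, -0.002]
contact_force: [0.2, 0.4, -0.1]
opening: -0.0001
finger_force: 0.0
```

Run:
```python
from rig import read_camera
import cv2,numpy as np
t=read_camera("top")["pixels"][225:315,170:290,::-1];s=read_camera("scene")["pixels"][240:360,345:505,::-1]
a=np.hstack([cv2.resize(x,(400,300),interpolation=cv2.INTER_CUBIC) for x in(t,s)])
cv2.imwrite("pics/c2.png",np.clip(a*1.4,0,255).astype(np.uint8))
from mv import *
s,p,r=cur(); print(p,s["contact_force"].round(1))
# arc: hasp knob; finger trailing centre
P=np.array([.4876,.1555]); Rr=.124
for th in (0.1,.3,.5,.7,.9,1.1,1.3,1.5):
    # push direction tangent at angle th; hasp dir at closed = +y (yaw -.015)
    a=th+.015; d=np.array([np.sin(a),np.cos(a)]); t=np.array([np.cos(a),-np.sin(a)])
    c=P+Rr*d-t*.017
    print(th,rel(p,r,[*c,.045],rot(-a)).round(3).tolist())
```

```text
[0.46052909 0.27802343 0.04609794] [ 0.5 -0.  -0.1]
0.1 [-24.255, 3.798, 1.107, 0.0, 0.0, 0.066]
0.3 [-49.234, 3.051, 1.116, 0.0, 0.0, 0.266]
0.5 [-73.567, -2.643, 1.124, 0.0, 0.0, 0.466]
0.7 [-96.283, -13.058, 1.13, 0.0, 0.0, 0.666]
0.9 [-116.478, -27.778, 1.136, 0.0, 0.0, 0.866]
1.1 [-133.346, -46.217, 1.139, 0.0, 0.0, 1.066]
1.3 [-146.214, -67.64, 1.14, 0.0, 0.0, 1.266]
1.5 [-154.569, -91.192, 1.14, 0.0, 0.0, 1.466]
```

View pics/c2.png

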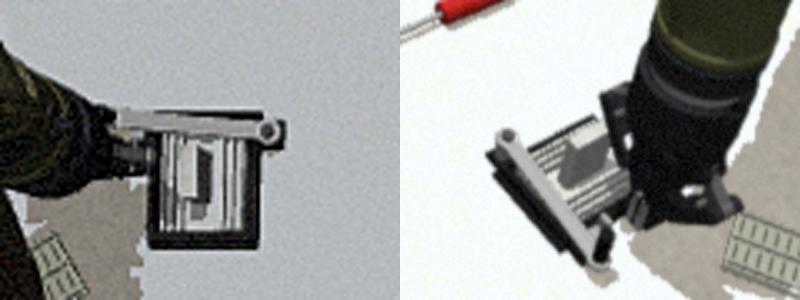

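Fingers are on the robot side of the knob (right panel, knob at about (603,235)) and clear of the catch. I'll push it round the arc.

>>> apply_moves(
  rows=[-12, 2, 3, 0, 0, 0.03, -24, 3.8, 3, 0, 0, 0.066, -37, 3.5, 3, 0, 0, 0.166, -49, 3, 3, 0, 0, 0.266, -61.5, 0.5, 3, 0, 0, 0.366, -73.5, -2.6, 3, 0, 0, 0.466, -85, -7.5, 3, 0, 0, 0.566, -96, -13, 3, 0, 0, 0.666, -107, -20, 3, 0, 0, 0.766, -116.5, -28, 3, 0, 0, 0.866, -125.5, -36.5, 3, 0, 0, 0.966, -133, -46, 3, 0, 0, 1.066],
)

```text
t: 6.82
ee_pos: [0.5928, 0.2257, 0.0432]
tool_rot: [0.001, 0.53, 0.848, 0.001]
contact_force: [-0.5, 0.8, -1.3]
opening: -0.0001
finger_force: 0.3
```

Run:
```python
from mv import *
s,p,r=cur(); print(p,s["contact_force"].round(1),s["qpos"].round(2))
P=np.array([.4876,.1555]); Rr=.124
for th in (1.2,1.3,1.4,1.5,1.6):
    a=th+.015; d=np.array([np.sin(a),np.cos(a)]); t=np.array([np.cos(a),-np.sin(a)])
    print(th,rel(p,r,[*(P+Rr*d-t*.017),.044],rot(-a)).round(3).tolist())
print("back/up",rel(p,r,[.56,.26,.15],rot(-1.2)).round(1))
```

```text
[0.59277319 0.22568434 0.04324924] [-0.5  0.8 -1.3] [ 0.36  0.57 -0.16  0.84  0.    1.48]
1.2 [-12.189, -0.21, -0.752, 0.002, -0.0, 0.097]
1.3 [-24.699, -0.34, -0.753, 0.002, -0.0, 0.197]
1.4 [-37.134, -1.719, -0.757, 0.002, -0.0, 0.297]
1.5 [-49.369, -4.332, -0.764, 0.002, -0.001, 0.397]
1.6 [-61.282, -8.153, -0.774, 0.002, -0.001, 0.497]
back/up [ 4.520e+01 -1.420e+01 -1.068e+02  0.000e+00 -0.000e+00  1.000e-01]
```

Continue to about 1.6 rad, then back off and rise.

>>> apply_moves(
  rows=[-12, 0, 0, 0, 0, 0.1, -24.7, 0, 0, 0, 0, 0.2, -37, -1.7, 0, 0, 0, 0.3, -49, -4, 0, 0, 0, 0.4, -61, -8, 0, 0, 0, 0.5, -61, -8, 0, 0, 0, 0.5, -40, 0, 0, 0, 0, 0.4, -10, 0, -40, 0, 0, 0.4, -10, 0, -100, 0, 0, 0.2, -10, 0, -130, 0, 0, 0, -10, 0, -150, 0, 0, 0, -10, 0, -150, 0, 0, 0],
)

```text
t: 8.32
ee_pos: [0.5968, 0.2176, 0.1948]
tool_rot: [0.002, 0.528, 0.849, 0.002]
contact_force: [0.6, -0.1, -0.5]
opening: 0.0
finger_force: 0.0
```

Run:
```python
from rig import read_camera
import cv2,numpy as np
cv2.imwrite("pics/t3.png",read_camera("top")["pixels"][:,:,::-1]);cv2.imwrite("pics/s3.png",read_camera("scene")["pixels"][:,:,::-1])
t=cv2.imread("pics/t3.png")[220:310,180:300];s=cv2.imread("pics/s3.png")[260:350,350:470]
a=np.hstack([cv2.resize(x,(400,300),interpolation=cv2.INTER_CUBIC) for x in(t,s)])
cv2.imwrite("pics/c3.png",np.clip(a*1.4,0,255).astype(np.uint8))
from mv import *
s,p,r=cur(); print(p)
for z in(.15,.034,): print(rel(p,r,[.4515,.206,z],rot(-.01)).round(3))
```

```text
[0.59509684 0.21682721 0.19192701]
[  53.746 -133.587   41.964   -0.      -0.      -1.103]
[  53.747 -133.554  157.964   -0.      -0.      -1.103]
```

View pics/c3.png

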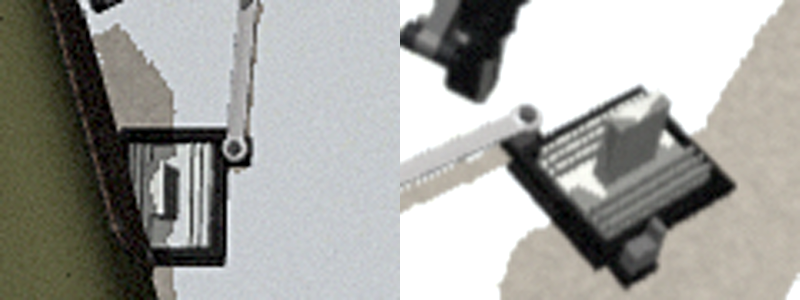

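The hasp is open to about 1.5 rad: it points up-image from its pivot at (233,150) in the left panel. The rib is free, so I'll grip it next.

>>> apply_moves(
  rows=[54, -133.5, 42, 0, 0, -1.103, 54, -133.5, 42, 0, 0, -1.103, 54, -133.5, 42, 0, 0, -1.103, 54, -133.5, 42, 0, 0, -1.103, 54, -133.5, 42, 0, 0, -1.103, 54, -133.5, 42, 0, 0, -1.103, 54, -133.5, 42, 0, 0, -1.103, 54, -133.5, 42, 0, 0, -1.103],
  gripper=50,
)

```text
t: 9.43
ee_pos: [0.451, 0.2058, 0.1496]
tool_rot: [-0.001, 0.006, 1.0, -0.0]
contact_force: [0.3, 0.0, 0.3]
opening: 0.0502
finger_force: 0.0
```

Run:
```python
from rig import read_camera
import cv2,numpy as np
im=read_camera("scene")["pixels"][:,:,::-1]; cv2.imwrite("pics/s4.png",im)
from mv import *
s,p,r=cur(); print(p,s["qpos"].round(2),s["opening"])
for z in(.15,.034,): print(rel(p,r,[.4515,.206,z],rot(-.01)).round(3))
from ov import *
S=lambda P:pose(.4515,.206,-.01,P); T=lambda P:pose(.4515,.2065,-.015,P)
sg=[(e,(0,0,255)) for e in box(T,-.055,.055,-.043,.043,0,.014)]+[(e,(0,200,0)) for e in box(S,-.02,.02,-.006,.006,.012,.068)]
i3=cv2.imread("pics/s3.png")
cv2.imwrite("pics/c4.png",np.hstack([panel(i3,"scene",375,270,100,75,sg),panel(im,"scene",355,240,120,90,[])]))
```

```text
[0.45116473 0.20588336 0.14979203] [ 0.43  0.26 -0.36  0.95 -0.    0.44] 0.05008340345941861
[-0.334  0.121 -0.208 -0.001 -0.001 -0.002]
[-4.64000e-01  1.94000e-01  1.15791e+02 -1.00000e-03 -1.00000e-03
 -2.00000e-03]
```

View pics/c4.png

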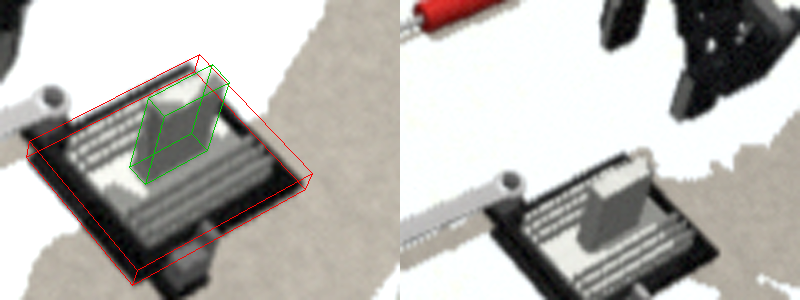

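>>> apply_moves(
  rows=[-2, 0, 40, 0, 0, 0, -2, 0, 80, 0, 0, 0, -2, 0, 105, 0, 0, 0, -2, 0, 116, 0, 0, 0, -2, 0, 117, 0, 0, 0, -2, 0, 117, 0, 0, 0],
)

```text
t: 10.22
ee_pos: [0.4544, 0.2064, 0.0343]
tool_rot: [0.001, 0.005, 1.0, 0.0]
contact_force: [-0.5, -0.1, 0.6]
opening: 0.0501
finger_force: 0.0
```

>>> apply_moves(
  rows=[0, 0, 0, 0, 0, 0, 0, 0, 0, 0, 0, 0, 0, 0, 0, 0, 0, 0, 0, 0, 0, 0, 0, 0, 0, 0, 0, 0, 0, 0],
  gripper=0,
)

```text
t: 10.85
ee_pos: [0.4542, 0.2063, 0.0341]
tool_rot: [0.001, 0.005, 1.0, 0.0]
contact_force: [-0.7, -1.0, 5.6]
opening: 0.0111
finger_force: 59.3
```

>>> apply_moves(
  rows=[0, 0, -20, 0, 0, 0, 0, 0, -60, 0, 0, 0, 0, 0, -110, 0, 0, 0, 0, 0, -160, 0, 0, 0, 0, 0, -180, 0, 0, 0, 0, 0, -180, 0, 0, 0, 0, 0, -180, 0, 0, 0],
)

```text
t: 11.72
ee_pos: [0.4525, 0.2056, 0.2118]
tool_rot: [-0.001, 0.005, 1.0, -0.001]
contact_force: [0.8, -0.5, -2.3]
opening: 0.0111
finger_force: 58.7
```

Run:
```python
from mv import *
s,p,r=cur(); print(p,s["contact_force"],s["opening"])
q=[.5291,-.2076,-.04,.4635]
for d in (.07,.04): 
    T=plat(q,np.array([0,0,d+.028])); print(T,rel(p,r,T,rot(q[2],q[3])).round(3))
print(plat(q,np.array([.045,0,0])))
```

```text
[0.45248458 0.20557552 0.21179618] [ 0.84722201 -0.52817913 -2.31225158] 0.011075543691650468
[ 0.46969588 -0.20522257  0.17263687] [-2.15360e+01 -4.10544e+02  3.96780e+01  5.00000e-03 -4.66000e-01
  3.00000e-02]
[ 0.4830976  -0.20575892  0.14580208] [-3.50140e+01 -4.10905e+02  6.64770e+01  5.00000e-03 -4.66000e-01
  3.00000e-02]
[ 0.55369483 -0.20858432  0.10509521]
```

>>> apply_moves(
  rows=[-5, -60, 0, 0, 0, 0, -10, -120, 0, 0, 0, 0, -20, -180, 5, 0, -0.1, 0, -20, -240, 10, 0, -0.2, 0, -21.5, -300, 20, 0, -0.3, 0.02, -21.5, -360, 30, 0, -0.4, 0.03, -21.5, -410, 40, 0, -0.466, 0.03, -21.5, -410, 40, 0, -0.466, 0.03, -21.5, -410, 40, 0, -0.466, 0.03, -21.5, -410, 40, 0, -0.466, 0.03, -21.5, -410, 40, 0, -0.466, 0.03],
)

```text
t: 13.1
ee_pos: [0.4714, -0.2028, 0.1736]
tool_rot: [0.231, 0.018, 0.973, -0.001]
contact_force: [0.2, -0.2, -1.4]
opening: 0.0109
finger_force: 59.5
```

Run:
```python
from rig import read_camera
import cv2,numpy as np
from mv import *
s,p,r=cur(); print(p,s["qpos"].round(2),s["opening"])
q=[.5291,-.2076,-.04,.4635]
for d in (.07,.03): 
    T=plat(q,np.array([0,0,d+.028])); print(T,rel(p,r,T,rot(q[2],q[3])).round(3))
t=read_camera("top")["pixels"][:,:,::-1];s=read_camera("scene")["pixels"][:,:,::-1]
cv2.imwrite("pics/t5.png",t);cv2.imwrite("pics/s5.png",s)
from ov import *
F=lambda P:p+r.apply(np.array([-P[0],P[1],.028-P[2]])) # sink frame in tool
sg=[(e,(0,0,255)) for e in box(F,-.04,.04,-.032,.032,0,.006)]
G=lambda P:plat(q,P)
sg+=[(e,(0,255,0)) for e in box(G,-.045,.045,-.037,.037,-.008,0)]
a=np.vstack([np.hstack([panel(t,"top",350,215,80,60,[]),panel(t,"top",350,215,80,60,sg)]),np.hstack([panel(s,"scene",236,138,100,75,[]),panel(s,"scene",236,138,100,75,sg)])])
cv2.imwrite("pics/c5.png",a)
```

```text
[ 0.47143279 -0.20280754  0.17359094] [-0.55  0.02 -0.72  0.42  0.23 -0.46] 0.01092190611638751
[ 0.46969588 -0.20522257  0.17263687] [ 1.893e+00 -2.483e+00  9.700e-02  8.000e-03  2.000e-03  0.000e+00]
[ 0.48756484 -0.20593771  0.13685715] [ 1.9890e+00 -2.7850e+00  4.0096e+01  8.0000e-03  2.0000e-03  0.0000e+00]
```

View pics/c5.png

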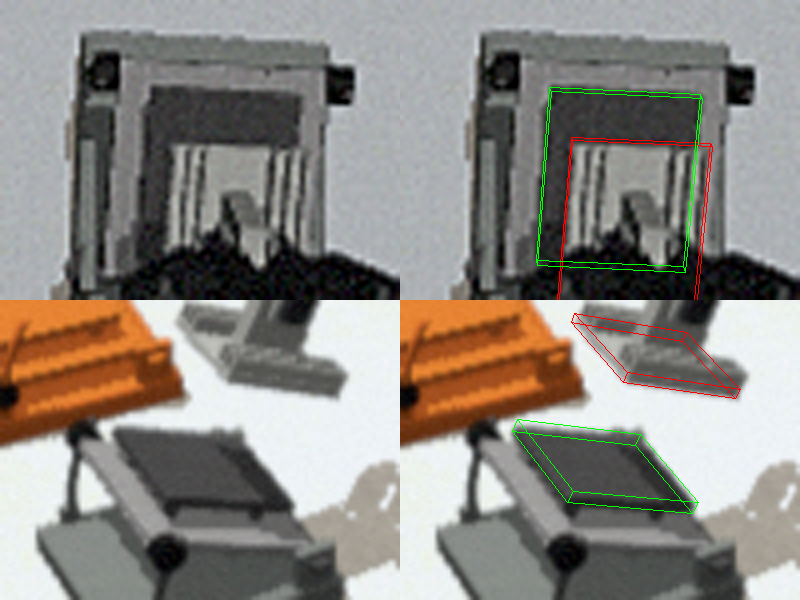

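Run:
```python
import cv2,numpy as np
a=np.mean([cv2.imread(f"pics/{n}.png").astype(np.float32) for n in("scene0","s3","s4","s5")],0)
c=cv2.resize(a[160:202,258:314],(800,600),interpolation=cv2.INTER_CUBIC)
c=np.clip((c-20)*1.6,0,255).astype(np.uint8); cv2.imwrite("pics/z6.png",c); np.save("avg.npy",a)
```

```text
(no output)
```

View pics/z6.png

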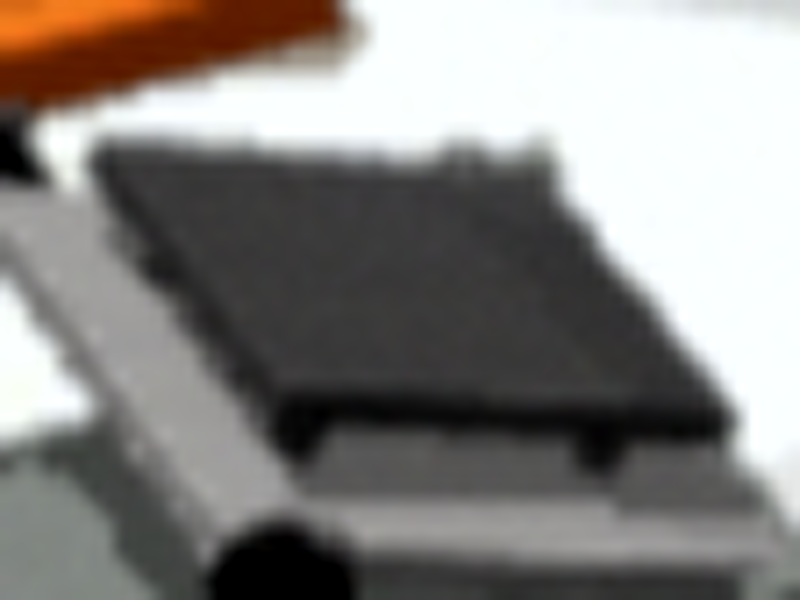

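Run:
```python
from h import *
k=800/56
Z=lambda u,v:("scene",((u+.5)/k-.5+258,(v+.5)/k-.5+160))
D=lambda u,v:cu("top",350,215,5,u-400,v)
st=[(D(552,88),(1,1)),(D(702,95),(1,-1)),(D(690,275),(-1,-1)),(D(538,265),(-1,1)),
(Z(95,148),(1,-1)),(Z(280,390),(1,1)),(Z(733,411),(-1,1)),(Z(547,178),(-1,-1))]
def res(q,full=False,reg=1.):
    f=[]
    for (n,uv),s in st:
        c=proj(n,plat(q[:4],np.zeros(3)));o=q[4:7] if n=="top" else q[7:10]
        m=c+(proj(n,plat(q[:4],np.array([.045*s[0],.037*s[1],0])))-c)*(1+o[0])+o[1:]
        f.append(m-uv)
    f=np.concatenate(f)/.4
    return f*.4 if full else np.r_[f,q[4]/.015*reg,q[7]/.015*reg,q[5:7]/.8,q[8:10]/.8]
for reg in(1000,1,.3):
    r=least_squares(res,[.53,-.21,-.04,.4]+[0]*6,args=(False,reg));J=np.linalg.inv(r.jac.T@r.jac)
    print(reg,r.x.round(4),"sd",np.sqrt(np.diag(J))[:4].round(4),r.cost.round(1));print(res(r.x,True).reshape(-1,2).round(2).tolist())
x=[.5291,-.2076,-.04]
for t in(.3,.35,.4,.45,.5):
    c=[proj("scene",plat(x+[t],np.array([.045*a,.037*b,0]))) for a,b in((1,1),(-1,1),(1,-1),(-1,-1))]
    d=[c[1]-c[0],c[3]-c[2],c[0]-c[2],c[1]-c[3]]; print(t,[(v[1]/v[0]).round(3) for v in d],[np.hypot(*v).round(2) for v in d])
c=[np.array(st[i][0][1]) for i in(5,6,4,7)]
d=[c[1]-c[0],c[3]-c[2],c[0]-c[2],c[1]-c[3]]; print("obs",[(v[1]/v[0]).round(3) for v in d],[np.hypot(*v).round(2) for v in d])
```

```text
1000 [ 0.5275 -0.2089 -0.0495  0.4066  0.     -0.0562  0.1723 -0.     -0.1002
  0.5614] sd [0.0016 0.0016 0.0071 0.0116] 9.0
[[0.16, 0.1], [0.34, 0.33], [-0.62, -0.42], [0.14, -0.06], [-0.45, -0.48], [0.2, 0.57], [0.74, 0.32], [-0.46, -0.55]]
1 [ 0.5275 -0.2087 -0.0514  0.4028  0.0078  0.027   0.2463 -0.018  -0.0647
  0.4427] sd [0.0016 0.0017 0.0072 0.0122] 6.3
[[0.08, -0.09], [0.48, 0.21], [-0.55, -0.24], [-0.02, 0.05], [-0.06, -0.27], [0.29, 0.48], [0.34, 0.13], [-0.55, -0.46]]
0.3 [ 0.5275 -0.2087 -0.0523  0.4009  0.0099  0.0607  0.2751 -0.0259 -0.0499
  0.3898] sd [0.0016 0.0017 0.0073 0.0125] 5.2
[[0.06, -0.15], [0.52, 0.19], [-0.53, -0.18], [-0.06, 0.08], [0.12, -0.17], [0.33, 0.45], [0.16, 0.04], [-0.6, -0.42]]
0.3 [np.float64(-0.076), np.float64(-0.051), np.float64(1.314), np.float64(1.189)] [np.float64(33.48), np.float64(32.72), np.float64(22.68), np.float64(22.43)]
0.35 [np.float64(-0.027), np.float64(-0.001), np.float64(1.304), np.float64(1.187)] [np.float64(32.86), np.float64(32.21), np.float64(22.68), np.float64(22.43)]
0.4 [np.float64(0.025), np.float64(0.051), np.float64(1.294), np.float64(1.184)] [np.float64(32.24), np.float64(31.68), np.float64(22.69), np.float64(22.42)]
0.45 [np.float64(0.078), np.float64(0.105), np.float64(1.283), np.float64(1.182)] [np.float64(31.61), np.float64(31.15), np.float64(22.7), np.float64(22.42)]
0.5 [np.float64(0.135), np.float64(0.162), np.float64(1.273), np.float64(1.18)] [np.float64(30.98), np.float64(30.63), np.float64(22.71), np.float64(22.42)]
obs [np.float64(0.046), np.float64(0.066), np.float64(1.308), np.float64(1.253)] [np.float64(31.74), np.float64(31.71), np.float64(21.32), np.float64(20.87)]
```

Corner fit and edge slopes give a slope of about 0.41 rad and a yaw of about -0.047. In hand, the sink sits about 2.7 mm towards -x of the tool axis, which agrees with the grasp. I'll approach with these values.

```bash
cat > tgt.py <<'E'
from mv import *
q=[.5275,-.2088,-.047,.412]
s,p,r=cur(); n=-r.apply([0,0,1])
print(p,"F tool",r.inv().apply(s["contact_force"]).round(2),"M tool",r.inv().apply(s["wrist_torque"]).round(3),s["t"],s["opening"])
for d in (.04,.015,0,-.005):
    T=plat(q,np.array([.0027,0,d+.028])); print(d,rel(p,r,T,rot(q[2],q[3])).round(3))
E
python3 tgt.py
```

```text
[ 0.47136204 -0.20313618  0.17365749] F tool [ 1.08 -0.35  2.14] M tool [ 0.023  0.587 -0.025] 13.2 0.010842227283315147
0.04 [-4.2200e+00 -3.3840e+00  3.2753e+01  1.0000e-02  5.4000e-02  6.0000e-03]
0.015 [-2.8680e+00 -3.6330e+00  5.7715e+01  1.0000e-02  5.4000e-02  6.0000e-03]
0 [-2.0570e+00 -3.7830e+00  7.2692e+01  1.0000e-02  5.4000e-02  6.0000e-03]
-0.005 [-1.7860e+00 -3.8330e+00  7.7685e+01  1.0000e-02  5.4000e-02  6.0000e-03]
```

>>> apply_moves(
  rows=[-4, -3.4, 20, 0.01, 0.054, 0.006, -4, -3.4, 33, 0.01, 0.054, 0.006, -3.5, -3.5, 48, 0.01, 0.054, 0.006, -3, -3.6, 58, 0.01, 0.054, 0.006, -3, -3.6, 58, 0.01, 0.054, 0.006, -3, -3.6, 58, 0.01, 0.054, 0.006, -3, -3.6, 58, 0.01, 0.054, 0.006],
)

```text
t: 14.08
ee_pos: [0.4996, -0.2088, 0.1236]
tool_rot: [0.205, 0.024, 0.978, -0.005]
contact_force: [-0.1, 0.4, -2.6]
opening: 0.0115
finger_force: 59.4
```

```bash
python3 tgt.py
```

```text
[ 0.49961322 -0.20876179  0.12359698] F tool [1.19 0.37 2.34] M tool [-0.039  0.576 -0.019] 14.075 0.011536595663085581
0.04 [ 2.9000e-02  1.2460e+00 -2.4771e+01 -1.0000e-03  1.0000e-03 -2.0000e-03]
0.015 [ 5.200e-02  1.272e+00  2.290e-01 -1.000e-03  1.000e-03 -2.000e-03]
0 [ 6.6000e-02  1.2880e+00  1.5229e+01 -1.0000e-03  1.0000e-03 -2.0000e-03]
-0.005 [ 7.1000e-02  1.2930e+00  2.0229e+01 -1.0000e-03  1.0000e-03 -2.0000e-03]
```

>>> apply_moves(
  rows=[0, 0.5, 6, 0, 0, 0, 0, 0.7, 11, 0, 0, 0, 0, 0.7, 11, 0, 0, 0, 0, 0.7, 11, 0, 0, 0],
)

```text
t: 14.58
ee_pos: [0.5038, -0.208, 0.1127]
tool_rot: [0.204, 0.024, 0.979, -0.005]
contact_force: [0.0, -0.5, -1.5]
opening: 0.0111
finger_force: 59.4
```

```bash
python3 tgt.py
```

```text
[ 0.50376134 -0.20798799  0.11268144] F tool [ 0.54 -0.46  1.4 ] M tool [0.028 0.479 0.056] 14.575 0.011106110218148873
0.04 [-5.4000e-01  2.9100e-01 -3.6416e+01 -0.0000e+00 -0.0000e+00 -2.0000e-03]
0.015 [-5.5200e-01  3.0100e-01 -1.1416e+01 -0.0000e+00 -0.0000e+00 -2.0000e-03]
0 [-5.590e-01  3.070e-01  3.584e+00 -0.000e+00 -0.000e+00 -2.000e-03]
-0.005 [-5.620e-01  3.090e-01  8.584e+00 -0.000e+00 -0.000e+00 -2.000e-03]
```

>>> apply_moves(
  rows=[0, 0, 1, 0, 0, 0, 0, 0, 2, 0, 0, 0, 0, 0, 2, 0, 0, 0, 0, 0, 2, 0, 0, 0],
)

```text
t: 15.08
ee_pos: [0.5046, -0.2081, 0.111]
tool_rot: [0.204, 0.024, 0.979, -0.005]
contact_force: [-0.0, 0.0, -2.6]
opening: 0.0114
finger_force: 59.4
```

```bash
python3 tgt.py
```

```text
[ 0.50459294 -0.2080774   0.11101614] F tool [1.1  0.04 2.41] M tool [-0.029  0.596  0.063] 15.075 0.01137281041903186
0.04 [-4.5200e-01  3.3500e-01 -3.8277e+01 -1.0000e-03 -0.0000e+00 -2.0000e-03]
0.015 [-4.5700e-01  3.4800e-01 -1.3277e+01 -1.0000e-03 -0.0000e+00 -2.0000e-03]
0 [-4.600e-01  3.560e-01  1.723e+00 -1.000e-03 -0.000e+00 -2.000e-03]
-0.005 [-4.610e-01  3.590e-01  6.723e+00 -1.000e-03 -0.000e+00 -2.000e-03]
```

>>> apply_moves(
  rows=[0, 0, 1, 0, 0, 0, 0, 0, 2, 0, 0, 0, 0, 0, 2, 0, 0, 0, 0, 0, 2, 0, 0, 0],
)

```text
t: 15.58
ee_pos: [0.5054, -0.2082, 0.1093]
tool_rot: [0.204, 0.024, 0.979, -0.005]
contact_force: [-1.9, 0.1, 0.6]
opening: 0.0111
finger_force: 59.9
```

```bash
python3 tgt.py
```

```text
[ 0.50543883 -0.20816158  0.1093235 ] F tool [ 1.49  0.02 -1.25] M tool [-0.034  0.544 -0.023] 15.575 0.011116170379953386
0.04 [-3.6000e-01  3.7300e-01 -4.0168e+01 -1.0000e-03  0.0000e+00 -2.0000e-03]
0.015 [-3.5900e-01  3.9000e-01 -1.5168e+01 -1.0000e-03  0.0000e+00 -2.0000e-03]
0 [-0.359  0.399 -0.168 -0.001  0.    -0.002]
-0.005 [-3.590e-01  4.030e-01  4.832e+00 -1.000e-03  0.000e+00 -2.000e-03]
```

>>> apply_moves(
  rows=[0, 0, 1, 0, 0, 0, 0, 0, 2, 0, 0, 0, 0, 0, 2, 0, 0, 0, 0, 0, 2, 0, 0, 0],
)

```text
t: 16.08
ee_pos: [0.5063, -0.2082, 0.1074]
tool_rot: [0.204, 0.024, 0.979, -0.005]
contact_force: [-2.5, 1.8, 2.0]
opening: 0.0112
finger_force: 60.2
```

```bash
cat > avg.py <<'E'
from mv import *
from rig import read_camera
import cv2
L=[];I={"top":[],"scene":[]}
for i in range(10):
    n=("top","scene")[i%2]; I[n].append(read_camera(n)["pixels"][:,:,::-1].astype(np.float32))
    s,p,r=cur(); L.append(np.r_[r.inv().apply(s["contact_force"]),r.inv().apply(s["wrist_torque"])])
for n in I: np.save(n+"_avg.npy",np.mean(I[n],0))
print(s["t"],np.mean(L,0).round(3),np.std(L,0).round(3))
E
python3 avg.py; python3 tgt.py|tail -1
```

```text
16.575 [ 1.558e+00  2.250e-01 -3.263e+00  3.900e-02  5.500e-01 -3.000e-03] [0.494 0.327 0.731 0.029 0.028 0.033]
-0.005 [-3.770e-01  3.940e-01  2.749e+00 -1.000e-03 -0.000e+00 -2.000e-03]
```

>>> apply_moves(
  rows=[0, 0, 1, 0, 0, 0, 0, 0, 1.5, 0, 0, 0, 0, 0, 1.5, 0, 0, 0, 0, 0, 1.5, 0, 0, 0],
)

```text
t: 17.08
ee_pos: [0.5068, -0.2082, 0.1061]
tool_rot: [0.204, 0.024, 0.979, -0.005]
contact_force: [-3.1, 1.1, 3.7]
opening: 0.0114
finger_force: 60.5
```

```bash
python3 avg.py; python3 tgt.py|sed -n '1p;5p'
python3 - <<'E'
from ov import *
t=np.load("top_avg.npy");s=np.load("scene_avg.npy");q=[.5275,-.2088,-.047,.412]
def z(im,x0,y0,w,h,W,H): return np.clip((cv2.resize(im[y0:y0+h,x0:x0+w],(W,H),interpolation=cv2.INTER_CUBIC)-15)*1.6,0,255).astype(np.uint8)
a=np.hstack([z(t,366,222,50,60,400,480),z(s,262,152,50,60,400,480)])
cv2.imwrite("pics/c7.png",a)
E
```

```text
17.575 [ 1.871  0.351 -4.583  0.043  0.513 -0.005] [0.661 0.387 0.447 0.025 0.034 0.021]
[ 0.50687316 -0.20823795  0.10605309] F tool [ 1.77  1.02 -4.34] M tool [ 0.088  0.544 -0.038] 17.575 0.01095602677210294
-0.005 [-3.530e-01  4.090e-01  1.261e+00 -1.000e-03 -0.000e+00 -2.000e-03]
```

View pics/c7.png

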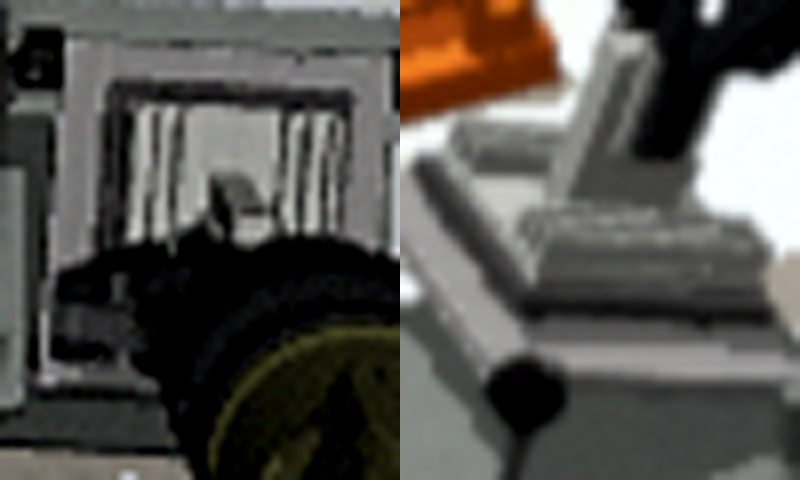

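Run:
```python
from h import *
q=[.5275,-.2088,-.047,.412]
g=lambda n,P,x0,y0:((proj(n,plat(q,np.array(P)))-[x0,y0]+.5)*8).round(0)
print("top platen +x edge L,R",g("top",[.045,.037,-.005],366,222),g("top",[.045,-.037,-.005],366,222))
for ox in(0,-.004,-.008):
    print(ox,"top",g("top",[.04+ox,.032,.001],366,222),g("top",[.04+ox,-.032,.001],366,222),"scene ++,-+",g("scene",[.04+ox,.032,.001],262,152)+[400,0],g("scene",[-.04+ox,.032,.001],262,152)+[400,0])
print("scene platen ++,-+",g("scene",[.045,.037,-.005],262,152)+[400,0],g("scene",[-.045,.037,-.005],262,152)+[400,0])
```

```text
top platen +x edge L,R [116.  83.] [356.  95.]
0 top [133. 103.] [342. 114.] scene ++,-+ [538. 269.] [766. 279.]
-0.004 top [132. 116.] [340. 127.] scene ++,-+ [549. 270.] [777. 280.]
-0.008 top [131. 129.] [339. 140.] scene ++,-+ [561. 270.] [787. 280.]
scene platen ++,-+ [523. 296.] [780. 306.]
```

Predicted and observed edges agree: centred to within about 1 mm, pressing force about 6.9 N, and no edge moment, so it is flush. Handing in.

```bash
python3 -c "
from rig import bot
print(bot.sign_off())"
```

```text
the job is handed in; nothing more can be done
None
```

I handed the job in at about 17.6 s; the hand-in returned no verdict. The hasp is open at about 1.5 rad, and the heat sink is still gripped, flush and centred within about 1 mm on the platen by the camera and force checks, pressed with about 6.9 N (roughly half travel).

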